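# Pack up a level support for a batten

## Task

One of three coloured work rests stands on the green mat. Take packer plates from the sloping rack and stack them flat inside the white outline on the mat to the same height as that rest, then lay the wooden batten flat across rest and stack so that it lies level. Set things down rather than dropping them, and do not disturb the glue bottle or the tape roll.

Things in the scene. Friction and masses are not known exactly. Their poses are not given: they have to be found in the camera images.
- mat: Green cutting mat 240 mm (x) x 340 mm (y), 1 mm, fixed, look only: what stands on it stands at table height, z = 0. Origin: its centre at table height
- pad (a point): Centre of the white outline (94 x 66 mm, long side along the mat's x) where the stack belongs, at table height, 85 mm from the mat's centre towards its -y
- rest_spot (a point): The point on the mat where the one rest stands, at table height, 85 mm from the mat's centre towards its +y (so 170 mm from the outline's centre)
- rest_red: Fixed round work rest with a red column and red flat top 50 mm across, on a dark foot 64 mm across; its top is 42 mm above the table. Origin: centre of its underside. One of the three rests stands on the mat, the other two are parked on the bare table to its right (-y)
- rest_blue: Fixed round work rest with a blue column and blue flat top 50 mm across, on a dark foot 64 mm across; its top is 48 mm above the table. Origin: centre of its underside. One of the three rests stands on the mat, the other two are parked on the bare table to its right (-y)
- rest_yellow: Fixed round work rest with a yellow column and yellow flat top 50 mm across, on a dark foot 64 mm across; its top is 54 mm above the table. Origin: centre of its underside. One of the three rests stands on the mat, the other two are parked on the bare table to its right (-y)
- rack: Fixed plywood rack 340 mm wide (its y), 110 mm deep. Its surface rises at 30 degrees towards its +x and its top edge (66 mm high) is towards the robot, so the slope faces away from the robot; lip 9 mm high along the low edge. Packers lie on it at its y = about -120, -40, 40, 120 mm, against the lip, their undersides' centres 32 mm above the table. Origin: middle of its foot, table height; z up
- packer12: Orange plastic packer plate, 70 mm (its x, up the rack's slope) x 44 mm (its y) x 12 mm thick (its z), 24 g. Origin: centre of its underside (the face on the rack). Loose, in any of the rack's four places
- packer18: Green plastic packer plate, 70 mm (its x, up the rack's slope) x 44 mm (its y) x 18 mm thick (its z), 30 g. Origin: centre of its underside (the face on the rack). Loose, in any of the rack's four places
- packer24: White plastic packer plate, 70 mm (its x, up the rack's slope) x 44 mm (its y) x 24 mm thick (its z), 36 g. Origin: centre of its underside (the face on the rack). Loose, in any of the rack's four places
- packer36: Black plastic packer plate, 70 mm (its x, up the rack's slope) x 44 mm (its y) x 36 mm thick (its z), 48 g. Origin: centre of its underside (the face on the rack). Loose, in any of the rack's four places
- batten: Loose wooden batten 250 mm (its x) x 40 mm (its y) x 18 mm (its z), 0.13 kg within 30 percent, lying flat on the table at the start. Origin: centre of its underside
- glue: Bystander: yellow glue bottle, 52 mm across, 150 mm high, standing. Origin: centre of its underside
- tape: Bystander: amber roll of tape lying flat, 100 mm across, 48 mm high. Origin: centre of its underside
Mind the look-alikes: they are no part of the job. What is meant by the packer18 is not red or yellow, and is the smaller of those in its own colour.

How it is judged:
On the way:
1. two packers that can make up the height lie flat on one another in the white outline, let go ((((horizontal distance between packer18 and pad below 0.02 m and angle between the z axis of packer18 and the z axis of mat, either way round below 0.03 rad and contact force between the fingers and packer18 below 0.1 N) and (horizontal distance between packer24 and pad below 0.02 m and angle between the z axis of packer24 and the z axis of mat, either way round below 0.03 rad and contact force between the fingers and packer24 below 0.1 N)) or ((horizontal distance between packer12 and pad below 0.02 m and angle between the z axis of packer12 and the z axis of mat, either way round below 0.03 rad and contact force between the fingers and packer12 below 0.1 N) and (horizontal distance between packer36 and pad below 0.02 m and angle between the z axis of packer36 and the z axis of mat, either way round below 0.03 rad and contact force between the fingers and packer36 below 0.1 N)) or ((horizontal distance between packer18 and pad below 0.02 m and angle between the z axis of packer18 and the z axis of mat, either way round below 0.03 rad and contact force between the fingers and packer18 below 0.1 N) and (horizontal distance between packer36 and pad below 0.02 m and angle between the z axis of packer36 and the z axis of mat, either way round below 0.03 rad and contact force between the fingers and packer36 below 0.1 N)))), for 0.2 s.
At the end, for the whole second after the job is handed in: The stack stands in the white outline (each packer flat, its centre within 20 mm of the outline's centre) and the batten rests, let go and still, on both the stack and the rest on the mat, level within 0.02 rad (about 3.5 mm over the span) ((((horizontal distance between packer18 and pad below 0.02 m and angle between the z axis of packer18 and the z axis of mat, either way round below 0.03 rad and contact force between the fingers and packer18 below 0.1 N) and (horizontal distance between packer24 and pad below 0.02 m and angle between the z axis of packer24 and the z axis of mat, either way round below 0.03 rad and contact force between the fingers and packer24 below 0.1 N)) or ((horizontal distance between packer12 and pad below 0.02 m and angle between the z axis of packer12 and the z axis of mat, either way round below 0.03 rad and contact force between the fingers and packer12 below 0.1 N) and (horizontal distance between packer36 and pad below 0.02 m and angle between the z axis of packer36 and the z axis of mat, either way round below 0.03 rad and contact force between the fingers and packer36 below 0.1 N)) or ((horizontal distance between packer18 and pad below 0.02 m and angle between the z axis of packer18 and the z axis of mat, either way round below 0.03 rad and contact force between the fingers and packer18 below 0.1 N) and (horizontal distance between packer36 and pad below 0.02 m and angle between the z axis of packer36 and the z axis of mat, either way round below 0.03 rad and contact force between the fingers and packer36 below 0.1 N))) and angle between the z axis of batten and the z axis of mat, either way round below 0.02 rad and (contact force between batten and rest_red above 0.08 N or contact force between batten and rest_blue above 0.08 N or contact force between batten and rest_yellow above 0.08 N) and (contact force between batten and packer12 above 0.08 N or contact force between batten and packer18 above 0.08 N or contact force between batten and packer24 above 0.08 N or contact force between batten and packer36 above 0.08 N) and contact force between the fingers and batten below 0.1 N and linear speed of batten below 0.02 m/s and angular speed of batten below 0.1 rad/s); the robot touches nothing.
It fails at once if the glue bottle is moved more than 30 mm or tipped (distance of glue from where it was at the start of the episode above 0.03 m or angle between glue's own z axis and vertical above 0.3 rad).
It fails at once if the tape roll is moved more than 30 mm (distance of tape from where it was at the start of the episode above 0.03 m).
It fails at once if a packer or the batten is dropped (falls freely faster than 0.6 m/s, a fall of about 20 mm) ((linear speed of packer12 above 0.6 m/s and contact force between the fingers and packer12 below 0.05 N) or (linear speed of packer18 above 0.6 m/s and contact force between the fingers and packer18 below 0.05 N) or (linear speed of packer24 above 0.6 m/s and contact force between the fingers and packer24 below 0.05 N) or (linear speed of packer36 above 0.6 m/s and contact force between the fingers and packer36 below 0.05 N) or (linear speed of batten above 0.6 m/s and contact force between the fingers and batten below 0.05 N)).
It also fails if it takes over 64 s, if anything falls off the work surface, if the arm or the gripper's body presses on something with over 40 N, if the wrist force passes 120 N, or if a joint passes its speed limit or range.

## Robot

A 6-joint arm with a two-finger parallel gripper is mounted at the origin on the work surface. World frame = base frame: x ahead of the robot, y to its left, z up, the work surface at z = 0. Lengths are in m, angles in rad, forces in N, time in s.
With the tool pointing down it reaches from about 0.25 to 0.725 m from the base axis. Payload 4 kg.
Tool frame: the origin (TCP) lies midway between the tips of the shut fingers; the grasp point (between the pads) lies 19 mm behind it; z points along the fingers, y is the line along which they close (so a half turn about z gives the same grasp; the last joint's range is limited). The gripper opens to 85 mm and grips with 20 to 120 N. Pads are 22 mm wide; open, the fingers measure 114 mm over their backs; the gripper's body (76 mm by 85 mm) begins 54 mm behind the grasp point. The pads swing forward as they close: fully open they stand 13 mm farther back than shut.
Start: joints at [1.285, 0.241, 0.005, 1.335, 0, 1.571], TCP at [0.141, 0.48, 0.231] pointing down, gripper open.
Joint ranges: [-2.72, 2.72], [-1.05, 1.87], [-1.09, 1.28], [-1.99, 2.15], [-1.42, 1.44], [-3.14, 3.14]. Speed limits (rad/s): [2.79, 2.79, 3.14, 3.14, 3.14, 3.14].

## Interface

Orientations are given as a unit quaternion [x, y, z, w].
In Python, from workcell import monitor, vision, job gives the robot as it stands.
- The arm moves only by the tool move_arm, never from a script. Its argument "moves" is a list that holds one entry, the list of rows, each a list of 5 numbers: the shift along the world's x, y, z in m, then the turn about the world's z in degrees, then the opening in per cent of the stroke, from 0 (shut) to 100 (fully open). In form: [[[x, y, z, turn, gripper], ...]]. A call has 1 to 5 rows; each row is the pose to reach, as a shift and turn from the pose commanded when the call began; what a row does not reach only later rows make up. A row lasts 1/8 s, in which the tool goes at most 62.5 mm and 10.7 degrees, less where a joint would pass 70% of its speed; a pose out of reach is approached as far as the arm can. A call with a gripper value outside its range is refused whole. The fingers move at their own pace and stop on an object; the grip force is fixed at half the most. Time passes only in rows, so rows that repeat a pose let the fingers close. It gives the time, the measured TCP pose, the force, the opening and the grip force at its end, in the units of the state.
- monitor.get_obs(): the state, without advancing time (a new reading comes with each control period).
- vision.camera(name): name is "scene" or "top" or "wrist"; returns a dict with "color" (420x560x3 uint8, red, green, blue), "camera_matrix" (3x3 intrinsics, pixels), "eye" and "attitude" of the camera in the world; the wrist camera has in their place "hand_eye" (4x4, takes a point from camera to tool coordinates, whose origin is the TCP and whose axes are the flange's). Camera axes: x right, y up, looking along -z (the intrinsics and any distortion apply to the point x, -y, -z); pixel columns grow to the right and rows downward; lengths in m; the calibration is good to about 2 mm. A picture is of the moment at which its call begins: read the wrist's pose just before it. There is no depth.
- job.job_done(): hands the job in; it is judged then, once.
The state is a dict: "clock": time; "joint_pos": joint angles; "joint_vel": joint speeds; "tau": joint torques, N m; "eef_pos": TCP position; "tool_rot": TCP orientation; "ft_force": force on the tool from outside, world axes, zero at the start; "ft_torque": the same for the moment, N m; "grip_width": finger opening in m; "grasp_force": force on a finger pad.
Only numpy, scipy, OpenCV 4.12 (cv2) and the standard library are available. Lean on these libraries where they do the work, as an engineer would, in place of code of your own. Each camera call takes 0.05 s, during which the arm holds its last target. There are 200 camera calls.

## Working session

There is one attempt and no reset: what is moved stays moved. The work goes in short steps, Python scripts to look and compute and a tool call to move; the robot and the scene stay as the last step left them, time stands still between calls to the robot, and variables do not carry over. Pictures are saved under pics/ and viewed, at most 10 in all, crops included, and the job is handed in when it is done.

Besides the shell and the picture viewer there is one more tool, called after "Call:" by a JSON object that holds its "op" and its "data", one argument or row to a line. move_arm: Moves the arm, as the interface text tells. Its arguments: {"type":"object","properties":{"moves":{"type":"array","items":{"type":"array","items":{"type":"array","items":{"type":"number"}}}}},"required":["moves"]}

```bash
mkdir -p pics; ls
cat > h.py <<'E'
import numpy as np, cv2
from workcell import monitor, vision, job
from scipy.spatial.transform import Rotation as R
def snap(n):
    c=vision.camera(n); return c
def att(c):
    a=np.array(c["attitude"],float)
    return a if a.shape==(3,3) else R.from_quat(a).as_matrix()
def ray(c,u,v):
    K=np.array(c["camera_matrix"]); d=np.linalg.inv(K)@[u,v,1]; d=np.array([d[0],-d[1],-d[2]])
    return np.array(c["eye"]), att(c)@d
def onz(c,u,v,z):
    e,d=ray(c,u,v); return e+d*(z-e[2])/d[2]
E
python3 - <<'E'
from h import *
import pickle
for n in ("scene","top"):
    c=snap(n); cv2.imwrite(f"pics/{n}0.png",cv2.resize(c["color"][...,::-1],(784,588),interpolation=cv2.INTER_CUBIC)); pickle.dump(c,open(n+"0.pkl","wb"))
    print(n,{k:(np.round(v,4).tolist() if k!="color" else 0) for k,v in c.items()})
o=monitor.get_obs();print(o["clock"],o["eef_pos"],o["tool_rot"],o["grip_width"])
E
```

```text
pics
scene {'color': 0, 'camera_matrix': [[410.5711, 0.0, 273.4187], [0.0, 410.5711, 206.4176], [0.0, 0.0, 1.0]], 'eye': [1.1399, 0.3529, 0.7673], 'attitude': [0.1764, 0.3271, 0.8118, 0.4504]}
top {'color': 0, 'camera_matrix': [[451.7229, 0.0, 272.9399], [0.0, 451.7229, 219.017], [0.0, 0.0, 1.0]], 'eye': [0.2831, -0.0425, 1.3706], 'attitude': [0.0801, -0.0738, -0.6881, 0.7174]}
0.1 [0.14080066 0.47918653 0.23049732] [ 1.42406987e-01  9.89807743e-01 -9.30300277e-04 -1.31764822e-04] 0.08558144312079519
```

View pics/scene0.png

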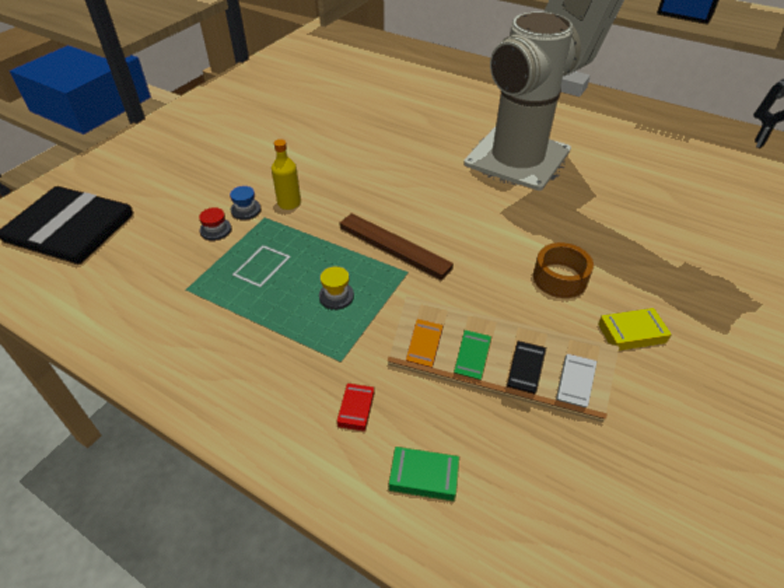

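View pics/top0.png

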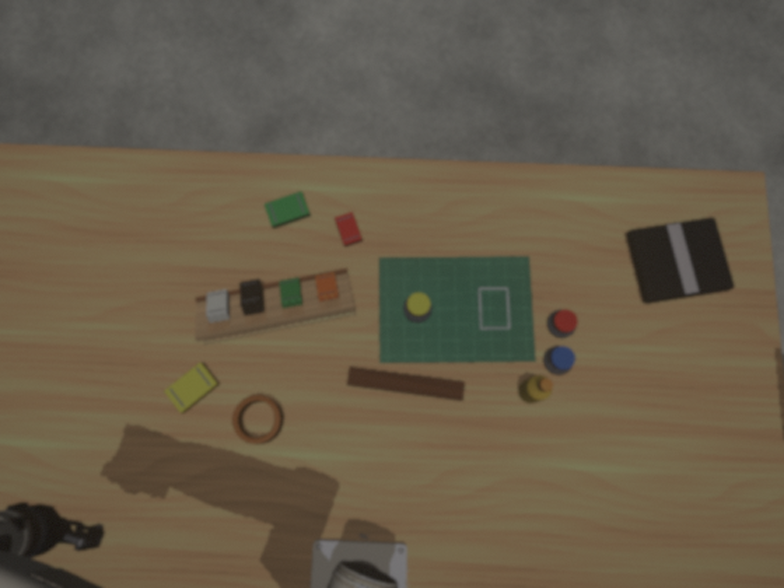

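The rest on the mat is the yellow one (scene 335,285), so 54 mm = packer18 + packer36. There are two greens: a smaller plate on the rack (scene 473,355) and a bigger one lying on the table (425,472). The smaller one on the rack fits packer18, and the black one at (527,367) is packer36. I'll confirm with enlarged crops.

Run:
```python
import pickle,cv2,numpy as np
s=pickle.load(open("scene0.pkl","rb"))["color"][...,::-1];t=pickle.load(open("top0.pkl","rb"))["color"][...,::-1]
a=cv2.resize(s[215:360,240:440],(800,580),interpolation=cv2.INTER_CUBIC)
b=cv2.resize(t[170:300,132:392],None,fx=3,fy=3,interpolation=cv2.INTER_CUBIC)
b=np.clip(b*1.6,0,255).astype(np.uint8)
cv2.imwrite("pics/s1.png",a);cv2.imwrite("pics/t1.png",b)
```

```text
(no output)
```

View pics/s1.png

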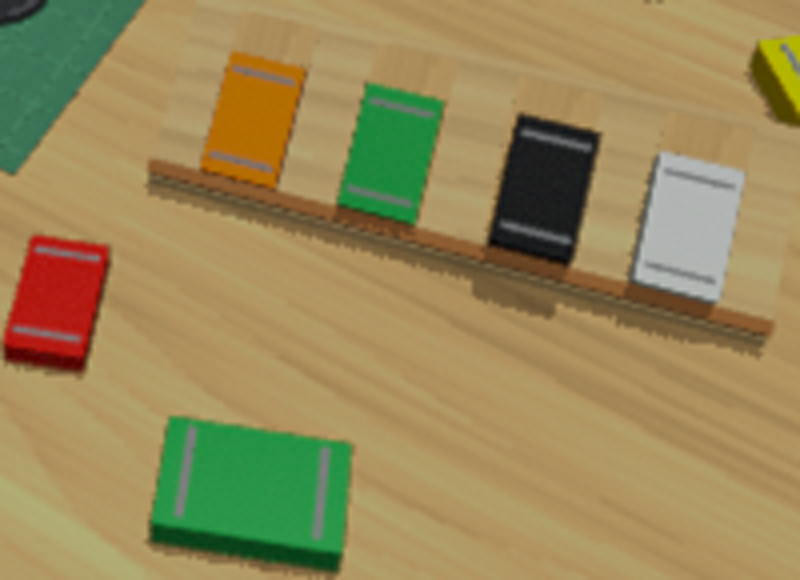

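View pics/t1.png

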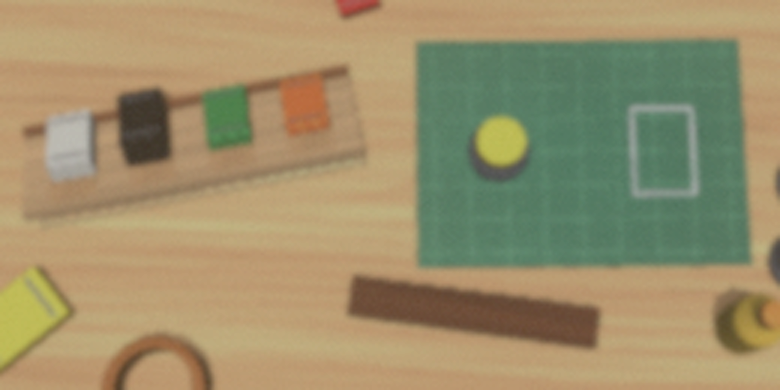

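Crop confirms it: the rack's green (crop 391,153) is clearly smaller than the table green (250,490), so it is packer18. Black packer36 is at (545,189).

Run:
```python
from h import *
import pickle
S=pickle.load(open("scene0.pkl","rb"));T=pickle.load(open("top0.pkl","rb"))
fs=lambda u,v,z:onz(S,240+u/4-.4,215+v/4-.4,z)[:2]
ft=lambda u,v,z:onz(T,132+u/3-.3,170+v/3-.3,z)[:2]
r=lambda a:np.round(a,4).tolist()
print("green s",r(fs(391,153,.0476)),"t",r(ft(228,115,.0476)))
print("black s",r(fs(545,189,.0632)),"t",r(ft(143,122,.0632)))
def ang(a,b): d=np.array(b)-a; return np.degrees(np.arctan2(d[1],d[0]))
print("rack lip dir s",ang(fs(150,165,.02),fs(770,325,.02)),"rack back dir t",ang(ft(365,155,.0),ft(24,218,0)), "green edge dir s",ang(fs(370,85,.065),fs(338,208,.030)))
m=[ft(*p,0.001) for p in [(418,41),(738,41),(750,264),(418,266)]];print("mat t",r(np.mean(m,0)),[ang(m[0],m[1]),ang(m[3],m[2]),ang(m[3],m[0]),ang(m[2],m[1])])
f=lambda u,v,z:onz(S,u/1.4,v/1.4,z)[:2]
m2=[f(*p,.001) for p in [(341,360),(187,289),(267,219),(407,272)]];print("mat s",r(np.mean(m2,0)))
print("pad t",r(np.mean([ft(*p,.001) for p in [(629,105),(693,105),(698,194),(634,196)]],0)),"s",r(np.mean([f(*p,.001) for p in [(234,270),(262,246),(290,263),(261,286)]],0)))
print("rest t",r(ft(501,140,.054)),"s",r(f(335,277,.054)))
b=[ft(*p,.018) for p in [(354,277),(599,309),(595,343),(349,312)]];print("batten t",r(np.mean(b,0)),ang(b[0],b[1]),ang(b[3],b[2]),np.linalg.norm(b[1]-b[0]))
b=[f(*p,.018) for p in [(350,215),(453,265),(443,275),(341,223)]];print("batten s",r(np.mean(b,0)),ang(b[0],b[1]),np.linalg.norm(b[1]-b[0]))
print("glue",r(f(288,205,0)),"tape",r(f(563,255,.048)), ft(160,385,.048))
```

```text
green s [0.6073, 0.176] t [0.6017, 0.1738]
black s [0.5976, 0.2586] t [0.5873, 0.2551]
rack lip dir s 104.0496992550024 rack back dir t 103.08373205323106 green edge dir s 13.201652806800583
mat t [0.5897, -0.1863] [np.float64(-87.66041550469643), np.float64(-87.27048458344947), np.float64(2.4677390246390143), np.float64(2.4972134409007873)]
mat s [0.589, -0.1859]
pad t [0.5946, -0.2716] s [0.5947, -0.2715]
rest t [0.5858, -0.1011] s [0.5865, -0.1006]
batten t [0.4192, -0.0809] -95.06650564084782 -94.7607469317723 0.2464220834960696
batten s [0.4221, -0.0787] 85.20321240216569 0.24884029023964846
glue [0.4197, -0.3476] tape [0.3169, 0.2173] [0.33170236 0.21951732]
```

Call:
{"op": "move_arm", "data": {
  "moves": [
    [[0.05, -0.025, 0, 10, 65], [0.1, -0.05, 0, 20, 65], [0.15, -0.075, 0, 30, 65], [0.2, -0.1, 0, 30, 65], [0.25, -0.125, 0, 30, 65]]
  ]
}}

```text
clock: 0.72
eef_pos: [0.3924, 0.3534, 0.2309]
tool_rot: [-0.119, 0.993, -0.0, -0.0]
ft_force: [-0.5, 0.5, -0.4]
grip_width: 0.0556
grasp_force: 0.0
```

Call:
{"op": "move_arm", "data": {
  "moves": [
    [[0.05, -0.025, 0, 0, 65], [0.1, -0.05, 0, 0, 65], [0.15, -0.075, 0, 0, 65], [0.194, -0.099, -0.02, 0, 65], [0.194, -0.099, -0.02, 0, 65]]
  ]
}}

```text
clock: 1.35
eef_pos: [0.5863, 0.2526, 0.2073]
tool_rot: [-0.116, 0.993, -0.001, -0.003]
ft_force: [-0.1, 0.1, -0.6]
grip_width: 0.056
grasp_force: 0.0
```

```bash
cat >> h.py <<'E'
def wrist(name=None):
    o=monitor.get_obs(); c=vision.camera("wrist"); H=np.array(c["hand_eye"])
    Rt=R.from_quat(o["tool_rot"]).as_matrix()
    M=np.eye(4);M[:3,:3]=Rt;M[:3,3]=o["eef_pos"];M=M@H
    c["eye"]=M[:3,3];c["attitude"]=M[:3,:3]
    if name: cv2.imwrite(name,cv2.resize(c["color"][...,::-1],(784,588)))
    return o,c
E
python3 - <<'E'
from h import *;import pickle
o,c=wrist("pics/w1.png");pickle.dump((o,c),open("w1.pkl","wb"))
print(o["clock"],o["eef_pos"],o["tool_rot"],o["joint_pos"],o["grip_width"],c["hand_eye"])
E
```

```text
1.35 [0.58633698 0.25257902 0.2072958 ] [-0.11609608  0.99323395 -0.00107182 -0.00262323] [ 4.07013074e-01  5.37863171e-01  3.83793429e-01  1.42236732e+00
 -5.50208675e-04  1.74296748e-01] 0.05598522304193371 [[-6.91228212e-04  9.63193297e-01  2.68808844e-01  6.88270191e-02]
 [ 9.99999761e-01  6.58335298e-04  2.12507518e-04  2.54383613e-04]
 [ 2.77194672e-05  2.68808926e-01 -9.63193522e-01 -1.42265638e-01]
 [ 0.00000000e+00  0.00000000e+00  0.00000000e+00  1.00000000e+00]]
```

View pics/w1.png

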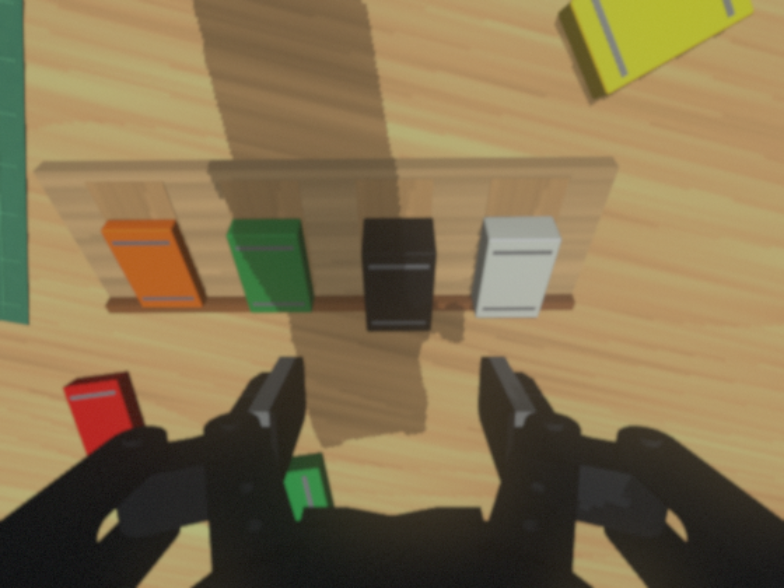

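Wrist view: rack square with the fingers; black's top face spans (363–435, 257) to (367–432, 330), green's (233–305, 238) to (252–312, 311).

Run:
```python
from h import *;import pickle
o,c=pickle.load(open("w1.pkl","rb"))
f=lambda u,v,z:onz(c,u/1.4,v/1.4,z)[:2]
for n,t,p in (("black",.036,[(363,257),(435,257),(432,330),(367,330)]),("green",.018,[(233,238),(305,238),(312,311),(252,311)])):
    zc=.032+.866*t; q=np.array([f(*a,zc+(.0175 if i<2 else -.0175)) for i,a in enumerate(p)])
    d=q[2:].mean(0)-q[:2].mean(0); print(n,"topc",q.mean(0),"len(60.6)",np.linalg.norm(d),np.degrees(np.arctan2(d[1],d[0])),"w",np.linalg.norm(q[1]-q[0]),np.linalg.norm(q[2]-q[3]),"body centre",q.mean(0)-d/np.linalg.norm(d)*t*.25)
Rt=R.from_quat(o["tool_rot"]).as_matrix();print(Rt[:,1],np.degrees(np.arctan2(Rt[1,1],Rt[0,1])))
```

```text
black topc [0.59683908 0.26006247] len(60.6) 0.05701388710142961 14.358582190603709 w 0.04148115738451297 0.04413261995002317 body centre [0.58812022 0.25783056]
green topc [0.60696941 0.179725  ] len(60.6) 0.057141240256963474 9.809614734126445 w 0.04345451716844291 0.04238576712332549 body centre [0.6025352  0.17895831]
[-0.23062676  0.9730411  -0.00152005] 103.33398999290942
```

Call:
{"op": "move_arm", "data": {
  "moves": [
    [[0.001, 0.005, -0.05, 0, 70], [0.001, 0.005, -0.1, 0, 70], [0.001, 0.005, -0.13, 0, 70], [0.001, 0.005, -0.13, 0, 70]]
  ]
}}

```text
clock: 1.9
eef_pos: [0.5826, 0.2608, 0.0788]
tool_rot: [-0.12, 0.993, -0.001, -0.003]
ft_force: [-0.5, 0.4, 0.4]
grip_width: 0.0598
grasp_force: 0.0
```

Call:
{"op": "move_arm", "data": {
  "moves": [
    [[0.004, -0.003, -0.018, 0, 70], [0.004, -0.003, -0.034, 0, 70], [0.004, -0.003, -0.034, 0, 70]]
  ]
}}

```text
clock: 2.28
eef_pos: [0.5889, 0.2572, 0.0459]
tool_rot: [-0.119, 0.993, -0.0, -0.001]
ft_force: [-0.5, 0.1, 0.8]
grip_width: 0.0598
grasp_force: 0.0
```

Call:
{"op": "move_arm", "data": {
  "moves": [
    [[0, 0, 0, 0, 30], [0, 0, 0, 0, 30], [0, 0, 0, 0, 30], [0, 0, 0, 0, 30]]
  ]
}}

```text
clock: 2.78
eef_pos: [0.5902, 0.2578, 0.048]
tool_rot: [-0.119, 0.993, 0.0, 0.0]
ft_force: [-1.5, -0.4, 4.0]
grip_width: 0.0428
grasp_force: 62.0
```

Call:
{"op": "move_arm", "data": {
  "moves": [
    [[0, 0, 0.02, 0, 30], [0, 0, 0.06, 0, 30], [0, -0.02, 0.11, 0, 30], [0, -0.06, 0.13, -4, 30], [0, -0.11, 0.13, -8, 30]]
  ]
}}

```text
clock: 3.4
eef_pos: [0.5917, 0.1479, 0.18]
tool_rot: [-0.049, 0.999, 0.001, 0.003]
ft_force: [0.8, -0.7, -0.9]
grip_width: 0.043
grasp_force: 61.6
```

Call:
{"op": "move_arm", "data": {
  "moves": [
    [[0, -0.06, 0, -3, 30], [0.005, -0.12, 0, -3, 30], [0.01, -0.18, 0, -3, 30], [0.015, -0.24, 0, -3, 30], [0.018, -0.3, 0, -3, 30]]
  ]
}}

```text
clock: 4.03
eef_pos: [0.6082, -0.1543, 0.1772]
tool_rot: [-0.023, 1.0, -0.0, 0.0]
ft_force: [1.9, 0.2, -1.6]
grip_width: 0.0428
grasp_force: 61.6
```

Call:
{"op": "move_arm", "data": {
  "moves": [
    [[0, -0.06, 0, 0, 30], [0.001, -0.119, -0.02, 0, 30], [0.001, -0.119, -0.06, 0, 30], [0.001, -0.119, -0.09, 0, 30], [0.001, -0.119, -0.09, 0, 30]]
  ]
}}

```text
clock: 4.65
eef_pos: [0.6065, -0.2706, 0.0836]
tool_rot: [-0.023, 1.0, 0.002, -0.003]
ft_force: [-0.4, 0.2, -0.6]
grip_width: 0.0429
grasp_force: 61.6
```

Run:
```python
from h import *;import pickle
o,c=wrist();pickle.dump((o,c),open("w2.pkl","wb"))
s=snap("scene")
a=cv2.resize(s["color"][130:230,120:260,::-1],(560,400),interpolation=cv2.INTER_CUBIC)
b=cv2.resize(c["color"][...,::-1],(240,180))
cv2.imwrite("pics/p2.png",np.hstack([a,np.vstack([b,np.zeros((220,240,3),np.uint8)])]))
print(o["eef_pos"],o["ft_force"],o["grip_width"])
```

```text
[ 0.60648058 -0.27058564  0.08362968] [-0.44906439  0.15902564 -0.60099466] 0.04291027169189909
```

View pics/p2.png

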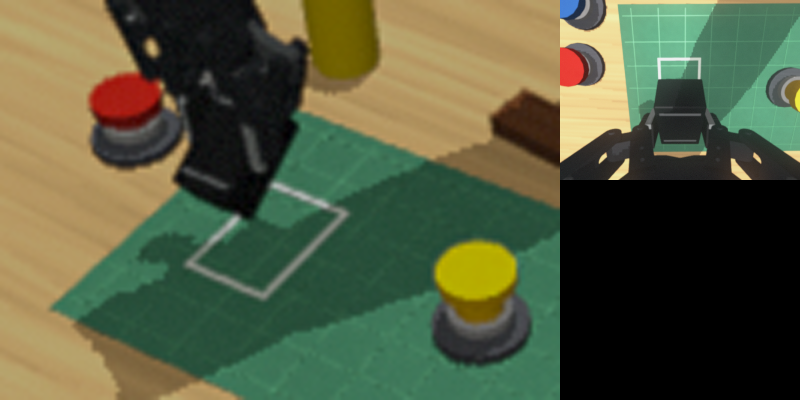

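The black packer is held firmly, tilted, above the outline (crop ~250,240).

Call:
{"op": "move_arm", "data": {
  "moves": [
    [[0.002, -0.001, -0.025, 0, 30], [0.002, -0.001, -0.043, 0, 30], [0.002, -0.001, -0.046, 0, 30], [0.002, -0.001, -0.048, 0, 30]]
  ]
}}

```text
clock: 5.25
eef_pos: [0.6115, -0.2723, 0.04]
tool_rot: [-0.023, 1.0, -0.0, 0.0]
ft_force: [0.2, 1.1, -1.4]
grip_width: 0.0427
grasp_force: 61.6
```

Call:
{"op": "move_arm", "data": {
  "moves": [
    [[-0.001, 0, -0.002, 0, 30], [-0.002, 0, -0.004, 0, 30], [-0.002, 0, -0.004, 0, 30]]
  ]
}}

```text
clock: 5.62
eef_pos: [0.6088, -0.2723, 0.0354]
tool_rot: [-0.023, 1.0, -0.0, -0.0]
ft_force: [0.7, -0.1, -0.3]
grip_width: 0.0429
grasp_force: 61.6
```

Call:
{"op": "move_arm", "data": {
  "moves": [
    [[-0.001, 0, -0.001, 0, 30], [-0.002, 0, -0.003, 0, 30], [-0.002, 0, -0.003, 0, 30]]
  ]
}}

```text
clock: 6.0
eef_pos: [0.6077, -0.2724, 0.0336]
tool_rot: [-0.023, 1.0, -0.0, 0.001]
ft_force: [-0.3, 0.6, 5.0]
grip_width: 0.0426
grasp_force: 62.3
```

Call:
{"op": "move_arm", "data": {
  "moves": [
    [[-0.001, 0, -0.001, 0, 30], [-0.002, 0, -0.003, 0, 30], [-0.002, 0, -0.003, 0, 30]]
  ]
}}

```text
clock: 6.38
eef_pos: [0.6074, -0.2725, 0.0332]
tool_rot: [-0.023, 1.0, -0.001, 0.003]
ft_force: [-0.6, 2.2, 14.5]
grip_width: 0.0429
grasp_force: 63.4
```

Call:
{"op": "move_arm", "data": {
  "moves": [
    [[-0.001, 0, -0.002, 0, 30], [-0.003, 0, -0.004, 0, 30], [-0.003, 0, -0.004, 0, 30]]
  ]
}}

```text
clock: 6.75
eef_pos: [0.6069, -0.2726, 0.0328]
tool_rot: [-0.024, 1.0, -0.001, 0.006]
ft_force: [-1.5, 5.2, 25.4]
grip_width: 0.0427
grasp_force: 64.6
```

Call:
{"op": "move_arm", "data": {
  "moves": [
    [[-0.001, 0, -0.002, 0, 30], [-0.003, 0, -0.004, 0, 30], [-0.003, 0, -0.004, 0, 30]]
  ]
}}

```text
clock: 7.12
eef_pos: [0.6052, -0.2729, 0.0314]
tool_rot: [-0.024, 1.0, -0.002, 0.008]
ft_force: [-4.7, 6.1, 33.8]
grip_width: 0.0428
grasp_force: 66.4
```

Call:
{"op": "move_arm", "data": {
  "moves": [
    [[-0.002, 0, -0.002, 0, 30], [-0.003, 0, -0.004, 0, 30], [-0.003, 0, -0.004, 0, 30]]
  ]
}}

```text
clock: 7.5
eef_pos: [0.6, -0.2731, 0.0262]
tool_rot: [-0.023, 1.0, -0.002, 0.006]
ft_force: [-8.3, 5.0, 33.0]
grip_width: 0.0426
grasp_force: 70.0
```

Call:
{"op": "move_arm", "data": {
  "moves": [
    [[-0.002, 0, -0.001, 0, 30], [-0.003, 0, -0.002, 0, 30], [-0.003, 0, -0.002, 0, 30]]
  ]
}}

```text
clock: 7.88
eef_pos: [0.5967, -0.2732, 0.023]
tool_rot: [-0.023, 1.0, -0.002, 0.005]
ft_force: [-6.9, 3.3, 27.7]
grip_width: 0.0432
grasp_force: 71.3
```

Call:
{"op": "move_arm", "data": {
  "moves": [
    [[-0.002, 0, -0.002, 0, 30], [-0.003, 0, -0.003, 0, 30], [-0.003, 0, -0.003, 0, 30]]
  ]
}}

```text
clock: 8.25
eef_pos: [0.5937, -0.2733, 0.0197]
tool_rot: [-0.023, 1.0, -0.002, 0.005]
ft_force: [-5.6, 3.7, 27.4]
grip_width: 0.0428
grasp_force: 72.9
```

Call:
{"op": "move_arm", "data": {
  "moves": [
    [[0, 0, -0.002, 0, 30], [0, 0, -0.002, 0, 30]]
  ]
}}

```text
clock: 8.5
eef_pos: [0.592, -0.2733, 0.0173]
tool_rot: [-0.023, 1.0, -0.001, 0.003]
ft_force: [-9.0, 3.3, 28.7]
grip_width: 0.0426
grasp_force: 74.4
```

Call:
{"op": "move_arm", "data": {
  "moves": [
    [[0.002, 0, -0.002, 0, 30], [0.002, 0, -0.002, 0, 30]]
  ]
}}

```text
clock: 8.75
eef_pos: [0.5927, -0.2744, 0.0154]
tool_rot: [-0.022, 1.0, -0.002, 0.002]
ft_force: [-13.1, 1.4, 30.5]
grip_width: 0.0427
grasp_force: 75.9
```

Call:
{"op": "move_arm", "data": {
  "moves": [
    [[0.001, 0, -0.002, 0, 30], [0.001, 0, -0.002, 0, 30]]
  ]
}}

```text
clock: 9.0
eef_pos: [0.5936, -0.2751, 0.0134]
tool_rot: [-0.022, 1.0, -0.003, 0.002]
ft_force: [-12.9, -0.1, 29.7]
grip_width: 0.0428
grasp_force: 77.1
```

Call:
{"op": "move_arm", "data": {
  "moves": [
    [[0, 0, 0.006, 0, 30], [0, 0, 0.008, 0, 58], [0, 0, 0.008, 0, 70], [0, 0, 0.008, 0, 80]]
  ]
}}

```text
clock: 9.5
eef_pos: [0.5925, -0.2718, 0.0132]
tool_rot: [-0.023, 1.0, 0.0, -0.001]
ft_force: [-0.3, -0.1, -0.1]
grip_width: 0.0684
grasp_force: 0.0
```

Call:
{"op": "move_arm", "data": {
  "moves": [
    [[0, 0, 0.05, 0, 80], [0, 0, 0.1, 0, 70], [0, 0.02, 0.14, 0, 70], [0, 0.05, 0.15, 0, 70], [0, 0.08, 0.15, 0, 70]]
  ]
}}

```text
clock: 10.12
eef_pos: [0.5938, -0.1918, 0.1654]
tool_rot: [-0.023, 1.0, -0.0, 0.001]
ft_force: [0.3, -0.1, -0.5]
grip_width: 0.0598
grasp_force: 0.0
```

Run:
```python
from h import *;import pickle
o,c=wrist();s=snap("scene");pickle.dump((o,c,s),open("w3.pkl","wb"))
a=cv2.resize(s["color"][150:230,130:230,::-1],(400,320),interpolation=cv2.INTER_CUBIC)
b=cv2.resize(c["color"][...,::-1],(400,300))
b=np.vstack([b,np.zeros((20,400,3),np.uint8)])
cv2.imwrite("pics/p3.png",np.hstack([a,b]))
print(o["clock"],o["eef_pos"],o["ft_force"],o["grip_width"])
```

```text
10.125 [ 0.59375042 -0.19181453  0.16543052] [ 0.32024193 -0.12558794 -0.4840879 ] 0.059839044351418534
```

View pics/p3.png

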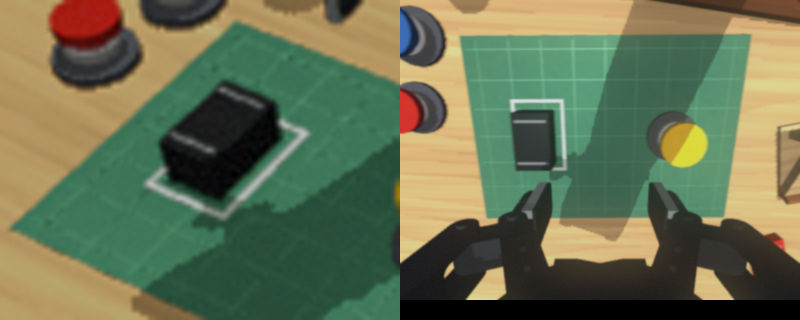

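Black lies flat in the outline (scene crop ~220,140). Measure its place, then fetch the green.

Run:
```python
from h import *;import pickle
o,c,s=pickle.load(open("w3.pkl","rb"))
print(np.mean([onz(c,u*1.4,v*1.4,.036) for u,v in [(112,111),(153,111),(154,170),(116,170)]],0))
print(np.mean([onz(s,130+u/4,150+v/4,.036) for u,v in [(227,82),(278,114),(216,157),(163,133)]],0))
print("outline", np.mean([onz(c,u*1.4,v*1.4,.001) for u,v in [(111,100),(163,100),(166,169),(115,170)]],0))
```

```text
[ 0.59427317 -0.26804314  0.036     ]
[ 0.59388336 -0.27074704  0.036     ]
outline [ 0.59578573 -0.27078819  0.001     ]
```

Call:
{"op": "move_arm", "data": {
  "moves": [
    [[0, 0.06, 0, 3, 70], [0, 0.12, 0, 6, 70], [0.003, 0.18, 0, 9, 70], [0.006, 0.24, 0, 11, 70], [0.009, 0.3, 0, 11, 70]]
  ]
}}

```text
clock: 10.85
eef_pos: [0.602, 0.1089, 0.1636]
tool_rot: [-0.118, 0.993, -0.0, -0.0]
ft_force: [-0.0, 0.8, -0.8]
grip_width: 0.0597
grasp_force: 0.0
```

Call:
{"op": "move_arm", "data": {
  "moves": [
    [[0, 0.06, 0, 0, 70], [0, 0.069, -0.04, 0, 70], [0, 0.069, -0.085, 0, 70], [0, 0.069, -0.085, 0, 70]]
  ]
}}

```text
clock: 11.35
eef_pos: [0.5983, 0.1754, 0.0743]
tool_rot: [-0.119, 0.993, -0.001, -0.005]
ft_force: [0.1, 0.7, 0.4]
grip_width: 0.0597
grasp_force: 0.0
```

Run:
```python
from h import *
o,c=wrist("pics/w4.png")
print(o["eef_pos"],o["tool_rot"],o["ft_force"])
for x,y,z in [(.6025,.179,.0554)]:
    pass
import pickle;pickle.dump((o,c),open("w4.pkl","wb"))
```

```text
[0.59830675 0.17544814 0.07430622] [-0.11872166  0.99291293 -0.00108116 -0.00528407] [0.13649016 0.69185808 0.44549426]
```

View pics/w4.png

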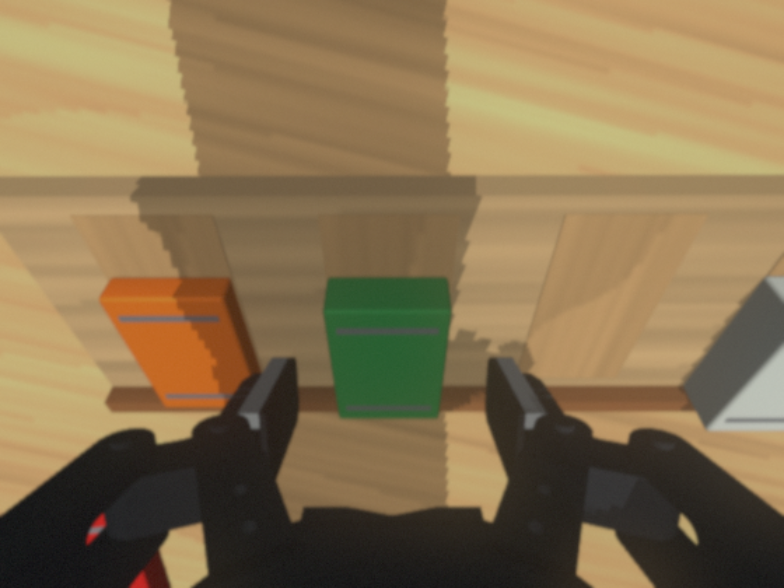

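Fingers straddle the green packer (387,350) centrally.

Call:
{"op": "move_arm", "data": {
  "moves": [
    [[0.002, 0, -0.018, 0, 70], [0.002, 0, -0.03, 0, 70], [0.002, 0, -0.034, 0, 70], [0.002, 0, -0.034, 0, 70]]
  ]
}}

```text
clock: 11.9
eef_pos: [0.6039, 0.1766, 0.0452]
tool_rot: [-0.119, 0.993, -0.0, -0.0]
ft_force: [-0.4, 0.6, 0.3]
grip_width: 0.0598
grasp_force: 0.0
```

Call:
{"op": "move_arm", "data": {
  "moves": [
    [[0, 0, 0, 0, 30], [0, 0, 0, 0, 30], [0, 0, 0, 0, 30], [0, 0, 0, 0, 30]]
  ]
}}

```text
clock: 12.4
eef_pos: [0.6044, 0.1768, 0.0465]
tool_rot: [-0.119, 0.993, 0.0, 0.001]
ft_force: [-1.6, -1.8, 6.4]
grip_width: 0.0408
grasp_force: 60.3
```

Call:
{"op": "move_arm", "data": {
  "moves": [
    [[0, 0, 0.01, 0, 30], [0, 0, 0.03, 0, 30], [0, 0, 0.06, 0, 30], [0, 0, 0.1, 0, 30], [0, 0, 0.12, 0, 30]]
  ]
}}

```text
clock: 13.02
eef_pos: [0.6051, 0.1772, 0.1683]
tool_rot: [-0.119, 0.993, 0.0, 0.002]
ft_force: [0.7, 0.6, 1.1]
grip_width: 0.0407
grasp_force: 60.5
```

Run:
```python
from h import *
s=snap("scene");o,c=wrist()
a=cv2.resize(s["color"][190:270,300:400,::-1],(400,320),interpolation=cv2.INTER_CUBIC)
b=np.vstack([cv2.resize(c["color"][...,::-1],(400,300)),np.zeros((20,400,3),np.uint8)])
cv2.imwrite("pics/p5.png",np.hstack([a,b]))
print(o["eef_pos"],o["grip_width"],o["grasp_force"])
```

```text
[0.60611653 0.17745903 0.17071982] 0.040875273653291626 60.545876026153564
```

View pics/p5.png

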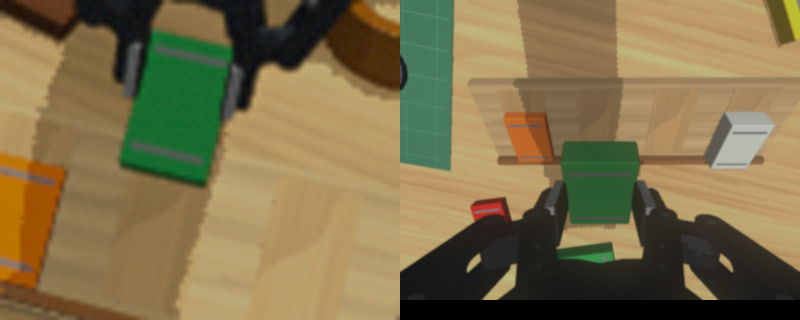

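Call:
{"op": "move_arm", "data": {
  "moves": [
    [[0, -0.06, 0, -4, 30], [-0.002, -0.12, 0, -8, 30], [-0.004, -0.18, 0, -11, 30], [-0.006, -0.24, 0, -11, 30], [-0.009, -0.3, 0, -11, 30]]
  ]
}}

```text
clock: 13.75
eef_pos: [0.5941, -0.1249, 0.1639]
tool_rot: [-0.023, 1.0, 0.0, -0.001]
ft_force: [0.3, 0.3, -0.3]
grip_width: 0.0406
grasp_force: 60.6
```

Call:
{"op": "move_arm", "data": {
  "moves": [
    [[0, -0.06, 0, 0, 30], [0, -0.12, 0, 0, 30], [0, -0.149, 0, 0, 30], [0, -0.149, -0.05, 0, 30], [0, -0.149, -0.08, 0, 30]]
  ]
}}

```text
clock: 14.38
eef_pos: [0.5929, -0.2724, 0.0814]
tool_rot: [-0.022, 1.0, 0.001, -0.002]
ft_force: [0.2, -0.4, 0.2]
grip_width: 0.0406
grasp_force: 60.6
```

Call:
{"op": "move_arm", "data": {
  "moves": [
    [[0, 0, 0, 0, 30], [0, 0, 0, 0, 30]]
  ]
}}

```text
clock: 14.62
eef_pos: [0.5955, -0.2723, 0.0859]
tool_rot: [-0.023, 1.0, -0.0, 0.0]
ft_force: [-0.8, -0.3, -0.3]
grip_width: 0.0405
grasp_force: 60.7
```

Call:
{"op": "move_arm", "data": {
  "moves": [
    [[0.001, 0.001, -0.008, 0, 30], [0.001, 0.001, -0.014, 0, 30], [0.001, 0.001, -0.016, 0, 30], [0.001, 0.001, -0.016, 0, 30]]
  ]
}}

```text
clock: 15.12
eef_pos: [0.5958, -0.2712, 0.0692]
tool_rot: [-0.023, 1.0, 0.0, -0.0]
ft_force: [0.5, -0.4, -0.5]
grip_width: 0.0408
grasp_force: 60.6
```

Call:
{"op": "move_arm", "data": {
  "moves": [
    [[-0.001, 0, -0.003, 0, 30], [-0.002, 0, -0.005, 0, 30], [-0.002, 0, -0.005, 0, 30]]
  ]
}}

```text
clock: 15.5
eef_pos: [0.5941, -0.2716, 0.0655]
tool_rot: [-0.023, 1.0, -0.0, 0.001]
ft_force: [-1.8, 1.1, 6.6]
grip_width: 0.0406
grasp_force: 62.7
```

Call:
{"op": "move_arm", "data": {
  "moves": [
    [[-0.001, 0, -0.002, 0, 30], [-0.002, 0, -0.004, 0, 30], [-0.002, 0, -0.004, 0, 30]]
  ]
}}

```text
clock: 15.88
eef_pos: [0.593, -0.2717, 0.063]
tool_rot: [-0.023, 1.0, -0.001, 0.002]
ft_force: [-3.3, 1.5, 9.8]
grip_width: 0.0406
grasp_force: 64.2
```

Call:
{"op": "move_arm", "data": {
  "moves": [
    [[-0.001, 0, -0.002, 0, 30], [-0.002, 0, -0.003, 0, 30], [-0.002, 0, -0.003, 0, 30]]
  ]
}}

```text
clock: 16.25
eef_pos: [0.5917, -0.272, 0.0612]
tool_rot: [-0.023, 1.0, -0.001, 0.003]
ft_force: [-3.6, 1.7, 13.2]
grip_width: 0.0411
grasp_force: 68.4
```

Call:
{"op": "move_arm", "data": {
  "moves": [
    [[-0.001, 0, -0.002, 0, 30], [-0.001, 0, -0.003, 0, 30], [-0.001, 0, -0.003, 0, 30]]
  ]
}}

```text
clock: 16.62
eef_pos: [0.5915, -0.2722, 0.0587]
tool_rot: [-0.023, 1.0, -0.001, 0.004]
ft_force: [-1.2, 1.4, 15.0]
grip_width: 0.0406
grasp_force: 76.1
```

Call:
{"op": "move_arm", "data": {
  "moves": [
    [[-0.001, 0, -0.002, 0, 30], [-0.001, 0, -0.003, 0, 30], [-0.001, 0, -0.003, 0, 30]]
  ]
}}

```text
clock: 17.0
eef_pos: [0.591, -0.2723, 0.0567]
tool_rot: [-0.023, 1.0, -0.001, 0.004]
ft_force: [-3.6, 2.7, 17.4]
grip_width: 0.0407
grasp_force: 80.3
```

Call:
{"op": "move_arm", "data": {
  "moves": [
    [[-0.001, 0, -0.002, 0, 30], [-0.001, 0, -0.003, 0, 30], [-0.001, 0, -0.003, 0, 30]]
  ]
}}

```text
clock: 17.38
eef_pos: [0.5891, -0.2723, 0.0548]
tool_rot: [-0.023, 1.0, -0.002, 0.004]
ft_force: [-7.8, 3.7, 25.2]
grip_width: 0.0408
grasp_force: 85.4
```

Run:
```python
from h import *
s=snap("scene");o,c=wrist()
a=cv2.resize(s["color"][140:220,130:230,::-1],(400,320),interpolation=cv2.INTER_CUBIC)
b=np.vstack([cv2.resize(c["color"][...,::-1],(400,300)),np.zeros((20,400,3),np.uint8)])
cv2.imwrite("pics/p6.png",np.hstack([a,b]))
print(o["eef_pos"],o["grip_width"],o["grasp_force"])
```

```text
[ 0.58913183 -0.27236771  0.054795  ] 0.04049775323288183 85.43139549612533
```

View pics/p6.png

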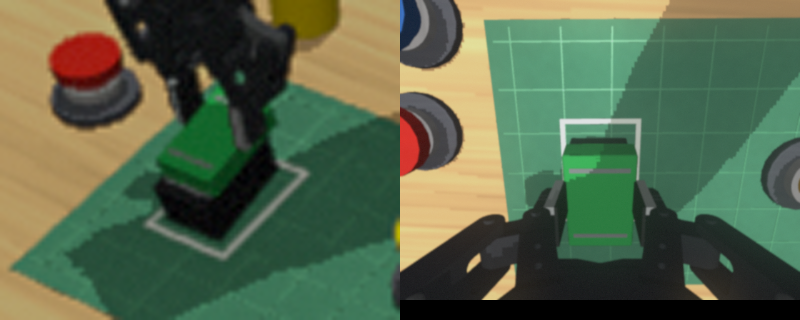

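Call:
{"op": "move_arm", "data": {
  "moves": [
    [[-0.002, 0, -0.002, 0, 30], [-0.003, 0, -0.003, 0, 30], [-0.003, 0, -0.003, 0, 30]]
  ]
}}

```text
clock: 17.85
eef_pos: [0.5857, -0.2727, 0.0517]
tool_rot: [-0.023, 1.0, -0.002, 0.003]
ft_force: [-8.1, 2.4, 24.6]
grip_width: 0.0405
grasp_force: 91.7
```

Call:
{"op": "move_arm", "data": {
  "moves": [
    [[0, 0, 0.005, 0, 30], [0, 0, 0.007, 0, 54], [0, 0, 0.007, 0, 65], [0, 0, 0.007, 0, 75], [0, 0, 0.007, 0, 80]]
  ]
}}

```text
clock: 18.48
eef_pos: [0.5836, -0.2711, 0.0515]
tool_rot: [-0.023, 1.0, 0.0, -0.001]
ft_force: [-0.6, 0.2, 1.0]
grip_width: 0.0683
grasp_force: 0.0
```

Call:
{"op": "move_arm", "data": {
  "moves": [
    [[0, 0, 0.04, 0, 80], [0, 0, 0.09, 0, 80], [-0.02, 0.03, 0.12, 0, 80], [-0.03, 0.06, 0.13, 0, 80], [-0.03, 0.06, 0.13, 0, 80]]
  ]
}}

```text
clock: 19.1
eef_pos: [0.5541, -0.2098, 0.1838]
tool_rot: [-0.024, 1.0, -0.0, 0.001]
ft_force: [0.7, -0.3, -0.3]
grip_width: 0.0682
grasp_force: 0.0
```

Run:
```python
from h import *
import pickle
s=snap("scene");t=snap("top");o,c=wrist();pickle.dump((o,c,s),open("w7.pkl","wb"))
print(o["clock"],o["eef_pos"])
for n,k in (("scene",s),("wrist",c)):
    hsv=cv2.cvtColor(k["color"],cv2.COLOR_RGB2HSV)
    m=cv2.inRange(hsv,(55,190,70),(75,255,255))  # packer green
    N,l,st,ce=cv2.connectedComponentsWithStats(m)
    for i in range(1,N):
        if st[i,4]>150:
            p=onz(k,*ce[i],.054)[:2]
            cn=cv2.minAreaRect(np.argwhere(l==i)[:,::-1].astype(np.float32))
            q=np.array([onz(k,*a,.054)[:2] for a in cv2.boxPoints(cn)])
            print(n,st[i],ce[i],p,[round(float(np.linalg.norm(q[j]-q[j-1])),4) for j in range(2)], hsv[int(ce[i][1]),int(ce[i][0])])
```

```text
19.2 [ 0.55406394 -0.21127361  0.18216124]
scene [171 164  29  21 242] [185.01652893 174.08677686] [ 0.58955097 -0.27159746] [0.0466, 0.087] [ 68 205  97]
scene [289 321  31  15 164] [303.20731707 326.5       ] [0.80131713 0.19915486] [0.0541, 0.024] [ 69 190 152]
```

Run:
```python
from h import *
import pickle
o,c,s=pickle.load(open("w7.pkl","rb"))
K=np.array(c["camera_matrix"])
def proj(k,p):
    d=att(k).T@(np.array(p)-k["eye"]); q=np.array(k["camera_matrix"])@[d[0],-d[1],-d[2]]; return q[:2]/q[2]
for k in (c,s):
    print(proj(k,[.59,-.2716,.054]),proj(k,[.59,-.17,.001]))
    hsv=cv2.cvtColor(k["color"],cv2.COLOR_RGB2HSV)
    for p in ([.59,-.2716,.054],[.58,-.18,.001]):
        u,v=proj(k,p).astype(int); print(hsv[v,u])
    ctr=proj(k,[.59,-.2716,.054]).astype(int)
    m=cv2.inRange(hsv,(55,165,30),(80,255,255)); m=cv2.morphologyEx(m,cv2.MORPH_CLOSE,np.ones((5,5)))
    N,l,st,_=cv2.connectedComponentsWithStats(m); i=l[ctr[1],ctr[0]]
    cs,_=cv2.findContours((l==i).astype(np.uint8),0,1)
    h=cv2.convexHull(cs[0]); ap=cv2.approxPolyDP(h,0.04*cv2.arcLength(h,True),True)[:,0]
    q=np.array([onz(k,*a,.054)[:2] for a in ap]);print(st[i],ap.tolist(),np.round(q,4).tolist(),q.mean(0))
```

```text
[206.77541421 240.03068353] [319.08173463 225.68409952]
[ 67 152 114]
[ 74 101  93]
[     0      0    560    420 235142] [[559, 0], [559, 419], [0, 419], [0, 0]] [[0.3978, -0.0209], [0.7648, 0.0782], [0.7906, -0.4808], [0.4158, -0.4154]] [ 0.59226496 -0.20972708]
[184.90237112 174.1848253 ] [218.16363263 203.09082215]
[ 70 220  96]
[ 74 128  80]
[171 163  30  26 443] [[199, 168], [185, 188], [172, 183], [171, 178], [187, 163]] [[0.5517, -0.2559], [0.6297, -0.2372], [0.633, -0.2776], [0.6201, -0.2925], [0.5527, -0.2963]] [ 0.59745071 -0.27188829]
```

Run:
```python
from h import *
import pickle
o,c,s=pickle.load(open("w7.pkl","rb"));k=c
hsv=cv2.cvtColor(k["color"],cv2.COLOR_RGB2HSV)
m=cv2.inRange(hsv,(60,130,40),(74,255,255)); m=cv2.morphologyEx(m,cv2.MORPH_CLOSE,np.ones((5,5)))
m=cv2.morphologyEx(m,cv2.MORPH_OPEN,np.ones((7,7)))
N,l,st,_=cv2.connectedComponentsWithStats(m); i=l[240,207]
cs,_=cv2.findContours((l==i).astype(np.uint8),0,1)
h=cv2.convexHull(cs[0]); ap=cv2.approxPolyDP(h,0.03*cv2.arcLength(h,True),True)[:,0]
q=np.array([onz(k,*a,.054)[:2] for a in ap]);print(st[i],ap.tolist(),np.round(q,4).tolist(),q.mean(0))
# top of green along centre column brightness: find grey stripes
print(hsv[170:310:4,207].tolist())
```

```text
[ 180  212   55   50 2529] [[231, 212], [234, 261], [183, 256], [180, 212]] [[0.5643, -0.2512], [0.6083, -0.2483], [0.6056, -0.2922], [0.5662, -0.2935]] [ 0.58608621 -0.27131531]
[[74, 104, 133], [73, 102, 135], [73, 101, 136], [83, 10, 198], [74, 77, 143], [74, 103, 129], [69, 123, 85], [67, 152, 149], [68, 154, 169], [67, 133, 163], [70, 50, 148], [68, 157, 167], [67, 157, 166], [68, 159, 165], [68, 151, 118], [67, 149, 116], [67, 152, 116], [67, 153, 115], [68, 157, 114], [67, 149, 116], [68, 159, 112], [67, 154, 114], [66, 152, 114], [67, 98, 112], [66, 83, 151], [67, 163, 161], [69, 140, 142], [73, 107, 131], [74, 105, 129], [74, 105, 129], [73, 106, 137], [74, 103, 131], [73, 100, 132], [73, 103, 129], [72, 99, 131]]
```

Call:
{"op": "move_arm", "data": {
  "moves": [
    [[-0.03, 0.03, 0, 10, 80], [-0.06, 0.06, 0, 20, 80], [-0.09, 0.09, 0, 30, 80], [-0.12, 0.12, 0, 40, 80], [-0.134, 0.131, 0, 50, 80]]
  ]
}}

```text
clock: 19.88
eef_pos: [0.4183, -0.0796, 0.1815]
tool_rot: [-0.446, 0.895, 0.001, -0.001]
ft_force: [-0.2, -0.3, -0.5]
grip_width: 0.0682
grasp_force: 0.0
```

Call:
{"op": "move_arm", "data": {
  "moves": [
    [[0, 0, 0, 10, 80], [0, 0, 0, 20, 80], [0, 0, 0, 32, 80], [0, 0, 0, 32, 80]]
  ]
}}

```text
clock: 20.38
eef_pos: [0.42, -0.0809, 0.1816]
tool_rot: [-0.672, 0.74, 0.0, -0.0]
ft_force: [-0.1, 0.0, 0.5]
grip_width: 0.0685
grasp_force: 0.0
```

Run:
```python
from h import *
import pickle
o,c=wrist();pickle.dump((o,c),open("w8.pkl","wb"))
Rt=R.from_quat(o["tool_rot"]).as_matrix()
print(o["clock"],o["eef_pos"],o["joint_pos"],np.degrees(np.arctan2(Rt[1,1],Rt[0,1])))
k=c
def proj(k,p):
    d=att(k).T@(np.array(p)-k["eye"]); q=np.array(k["camera_matrix"])@[d[0],-d[1],-d[2]]; return q[:2]/q[2]
ctr=proj(k,[.4205,-.08,.018]);hsv=cv2.cvtColor(k["color"],cv2.COLOR_RGB2HSV)
print(ctr,[hsv[int(v),int(u)].tolist() for u,v in [proj(k,[.4205,-.08+d,.018]) for d in (-.06,0,.06)]],hsv[200,100])
m=cv2.inRange(hsv,(0,90,20),(20,255,130)); m=cv2.morphologyEx(m,cv2.MORPH_OPEN,np.ones((5,5)))
N,l,st,_=cv2.connectedComponentsWithStats(m)
for i in range(1,N):
    if st[i,4]>1000:
        pts=np.argwhere(l==i)[:,::-1].astype(np.float32)
        q=np.array([onz(k,*a,.018)[:2] for a in cv2.boxPoints(cv2.minAreaRect(pts))])
        print(st[i],np.round(q,4).tolist(),q.mean(0))
```

```text
20.375 [ 0.42004825 -0.08085003  0.18163752] [-1.90035364e-01  1.29985209e-01 -2.65210387e-01  1.17682091e+00
 -1.65063762e-04 -1.66502522e+00] 174.5106975442733
[278.20271968 192.89225798] [[12, 136, 103], [12, 131, 80], [14, 129, 79]] [ 29 193 193]
[  243    45    59   265 12356] [[0.4372, -0.2071], [0.3896, -0.2025], [0.4092, 0.043], [0.4681, 0.0372]] [ 0.42601701 -0.08236648]
```

Call:
{"op": "move_arm", "data": {
  "moves": [
    [[0.001, 0, -0.05, 0, 80], [0.001, 0, -0.1, 0, 80], [0.001, 0, -0.14, 0, 80], [0.001, 0, -0.165, 0, 80], [0.001, 0, -0.165, 0, 80]]
  ]
}}

```text
clock: 21.05
eef_pos: [0.4189, -0.0801, 0.0154]
tool_rot: [-0.672, 0.74, 0.002, -0.002]
ft_force: [-0.1, 0.1, -0.7]
grip_width: 0.0682
grasp_force: 0.0
```

Call:
{"op": "move_arm", "data": {
  "moves": [
    [[0, 0, -0.006, 0, 80], [0, 0, -0.006, 0, 80], [0, 0, -0.006, 0, 25], [0, 0, -0.006, 0, 25], [0, 0, -0.006, 0, 25]]
  ]
}}

```text
clock: 21.68
eef_pos: [0.4216, -0.0804, 0.0125]
tool_rot: [-0.673, 0.74, -0.001, 0.001]
ft_force: [-1.7, 0.3, 6.9]
grip_width: 0.0376
grasp_force: 59.3
```

Call:
{"op": "move_arm", "data": {
  "moves": [
    [[0, 0, 0, 0, 25], [0, 0, 0, 0, 25]]
  ]
}}

```text
clock: 21.92
eef_pos: [0.4216, -0.0804, 0.0125]
tool_rot: [-0.673, 0.739, -0.001, 0.001]
ft_force: [-1.9, 0.0, 6.6]
grip_width: 0.0372
grasp_force: 59.3
```

Call:
{"op": "move_arm", "data": {
  "moves": [
    [[0, 0, 0.02, 0, 25], [0, 0, 0.06, 0, 25], [0, 0, 0.1, 0, 25], [0.03, -0.01, 0.12, 3, 25], [0.06, -0.02, 0.12, 6, 25]]
  ]
}}

```text
clock: 22.55
eef_pos: [0.4832, -0.1008, 0.1341]
tool_rot: [0.712, -0.703, 0.002, -0.002]
ft_force: [0.6, 0.2, -1.6]
grip_width: 0.0371
grasp_force: 60.8
```

Call:
{"op": "move_arm", "data": {
  "moves": [
    [[0.04, -0.02, 0, 0, 25], [0.075, -0.05, 0, 0, 25], [0.105, -0.08, 0, 0, 25], [0.105, -0.085, -0.02, 0, 25], [0.105, -0.085, -0.035, 0, 25]]
  ]
}}

```text
clock: 23.18
eef_pos: [0.5854, -0.1856, 0.0949]
tool_rot: [0.711, -0.704, -0.001, 0.0]
ft_force: [0.1, 0.6, -1.6]
grip_width: 0.0375
grasp_force: 60.8
```

Call:
{"op": "move_arm", "data": {
  "moves": [
    [[0, 0, 0, 0, 25], [0, 0, 0, 0, 25]]
  ]
}}

```text
clock: 23.42
eef_pos: [0.5859, -0.1848, 0.0968]
tool_rot: [0.711, -0.703, 0.0, -0.0]
ft_force: [0.3, -0.3, -0.7]
grip_width: 0.0376
grasp_force: 60.8
```

Run:
```python
from h import *
s=snap("scene");hsv=cv2.cvtColor(s["color"],cv2.COLOR_RGB2HSV)
o=monitor.get_obs();Rt=R.from_quat(o["tool_rot"]).as_matrix();print(o["clock"],o["eef_pos"],np.degrees(np.arctan2(Rt[1,1],Rt[0,1])),Rt[:,2],o["ft_torque"])
cv2.imwrite("pics/x.png",s["color"][...,::-1])
m=cv2.inRange(hsv,(0,90,20),(20,255,130));m[:120]=0;m[260:]=0;m=cv2.morphologyEx(m,cv2.MORPH_OPEN,np.ones((3,3)))
N,l,st,ce=cv2.connectedComponentsWithStats(m)
z=o["eef_pos"][2]-.0125
for i in range(1,N):
    if st[i,4]>60:
        b=cv2.boxPoints(cv2.minAreaRect(np.argwhere(l==i)[:,::-1].astype(np.float32)))
        print(st[i],b.tolist(),[np.round(onz(s,*a,z+.009)[:2],3).tolist() for a in b])
```

```text
23.475 [ 0.58628739 -0.18490707  0.09728513] -179.33621903579967 [ 1.29791691e-03 -3.71259436e-04 -9.99999089e-01] [-0.04654569 -0.07477085 -0.00883661]
[  0 120  35  17 326] [[-2.029677391052246, 126.39168548583984], [28.071212768554688, 109.4599380493164], [34.88130187988281, 121.56676483154297], [4.7804107666015625, 138.49850463867188]] [[0.743, -0.818], [0.645, -0.82], [0.673, -0.749], [0.767, -0.75]]
[395 126  13   8  78] [[395.0, 126.0], [407.0, 126.0], [407.0, 133.0], [395.0, 133.0]] [[0.161, 0.13], [0.143, 0.158], [0.174, 0.169], [0.191, 0.141]]
[365 132  28  16 263] [[363.953857421875, 140.63076782226562], [367.73846435546875, 129.90768432617188], [393.107666015625, 138.86154174804688], [389.32305908203125, 149.58462524414062]] [[0.267, 0.083], [0.217, 0.072], [0.219, 0.146], [0.268, 0.154]]
[167 150  32  25 355] [[164.9987335205078, 161.73023986816406], [171.12672424316406, 147.2459259033203], [203.5207061767578, 160.95106506347656], [197.39271545410156, 175.4353790283203]] [[0.611, -0.311], [0.558, -0.338], [0.557, -0.229], [0.608, -0.208]]
[277 155  66  30 546] [[275.2069
[... 436 characters left out ...]
 -0.129], [0.458, 0.08], [0.538, 0.097]]
[208 165  49  32 782] [[202.362060546875, 178.15518188476562], [208.9310302734375, 162.82760620117188], [257.81036376953125, 183.77587890625], [251.24139404296875, 199.10345458984375]] [[0.609, -0.191], [0.556, -0.213], [0.555, -0.065], [0.606, -0.049]]
[ 380  176   41   38 1030] [[380.0, 176.0], [420.0, 176.0], [420.0, 213.0], [380.0, 213.0]] [[0.376, 0.173], [0.326, 0.255], [0.445, 0.295], [0.492, 0.219]]
[  0 232  38  28 520] [[-8.756607055664062, 244.79811096191406], [0.6132049560546875, 231.103759765625], [37.93206787109375, 256.6376953125], [28.562255859375, 270.3320617675781]] [[1.004, -0.438], [0.971, -0.456], [0.972, -0.327], [1.003, -0.314]]
```

The batten (components around scene 167–257, 150–197) spans y −0.31…−0.06 at x ≈ 0.583, over rest and stack.

Call:
{"op": "move_arm", "data": {
  "moves": [
    [[0, 0, -0.012, 0, 25], [0, 0, -0.022, 0, 25], [0, 0, -0.027, 0, 25], [0, 0, -0.028, 0, 25], [0, 0, -0.028, 0, 25]]
  ]
}}

```text
clock: 24.1
eef_pos: [0.586, -0.1853, 0.0683]
tool_rot: [0.711, -0.703, 0.0, -0.0]
ft_force: [0.3, -0.0, -2.2]
grip_width: 0.0375
grasp_force: 60.8
```

Call:
{"op": "move_arm", "data": {
  "moves": [
    [[0, 0, -0.001, 0, 25], [0, 0, -0.002, 0, 25], [0, 0, -0.002, 0, 25]]
  ]
}}

```text
clock: 24.48
eef_pos: [0.5862, -0.1854, 0.0666]
tool_rot: [0.711, -0.703, 0.0, -0.0]
ft_force: [-0.4, 0.2, -0.4]
grip_width: 0.0373
grasp_force: 60.9
```

Call:
{"op": "move_arm", "data": {
  "moves": [
    [[0, 0, -0.001, 0, 25], [0, 0, -0.002, 0, 25], [0, 0, -0.002, 0, 25]]
  ]
}}

```text
clock: 24.85
eef_pos: [0.5862, -0.1854, 0.0665]
tool_rot: [0.711, -0.703, 0.001, -0.0]
ft_force: [-3.0, 0.9, 10.8]
grip_width: 0.0377
grasp_force: 62.1
```

Call:
{"op": "move_arm", "data": {
  "moves": [
    [[0, 0, -0.001, 0, 25], [0, 0, -0.001, 0, 25]]
  ]
}}

```text
clock: 25.1
eef_pos: [0.5862, -0.1854, 0.0665]
tool_rot: [0.711, -0.703, 0.001, -0.0]
ft_force: [-4.5, 1.4, 14.5]
grip_width: 0.037
grasp_force: 62.7
```

Contact made. Back off the preload, open, and rise.

Call:
{"op": "move_arm", "data": {
  "moves": [
    [[0, 0, 0.002, 0, 25], [0, 0, 0.003, 0, 50], [0, 0, 0.003, 0, 60], [0, 0, 0.003, 0, 75], [0, 0, 0.003, 0, 75]]
  ]
}}

```text
clock: 25.72
eef_pos: [0.5859, -0.1852, 0.066]
tool_rot: [0.711, -0.703, -0.0, 0.0]
ft_force: [-0.2, 0.7, 0.4]
grip_width: 0.064
grasp_force: 0.0
```

Call:
{"op": "move_arm", "data": {
  "moves": [
    [[0, 0, 0.02, 0, 75], [0, 0, 0.06, 0, 75], [0, 0, 0.1, 0, 75], [-0.04, 0.02, 0.13, 0, 75], [-0.09, 0.04, 0.14, 0, 75]]
  ]
}}

```text
clock: 26.35
eef_pos: [0.4969, -0.1454, 0.2083]
tool_rot: [0.711, -0.703, 0.002, -0.001]
ft_force: [0.7, -0.0, -0.5]
grip_width: 0.0638
grasp_force: 0.0
```

Call:
{"op": "move_arm", "data": {
  "moves": [
    [[-0.05, 0.03, 0, 0, 75], [-0.1, 0.06, 0.02, 0, 75], [-0.13, 0.1, 0.02, 0, 75], [-0.13, 0.1, 0.02, 0, 75]]
  ]
}}

```text
clock: 26.85
eef_pos: [0.3639, -0.0437, 0.2268]
tool_rot: [0.712, -0.702, 0.0, -0.0]
ft_force: [-0.0, -1.0, 0.4]
grip_width: 0.0641
grasp_force: 0.0
```

Run:
```python
from h import *
s=snap("scene");hsv=cv2.cvtColor(s["color"],cv2.COLOR_RGB2HSV)
o=monitor.get_obs();print(o["clock"],o["eef_pos"])
m=cv2.inRange(hsv,(0,90,20),(20,255,130));m[:140]=0;m[230:]=0;m[:,:150]=0;m[:,300:]=0;m=cv2.morphologyEx(m,cv2.MORPH_OPEN,np.ones((3,3)))
N,l,st,ce=cv2.connectedComponentsWithStats(m)
for i in range(1,N):
    if st[i,4]>60:
        h=cv2.convexHull(np.argwhere(l==i)[:,::-1].astype(np.int32)); b=cv2.approxPolyDP(h,0.02*cv2.arcLength(h,True),True)[:,0]
        print(st[i],b.tolist(),[np.round(onz(s,*map(float,a),.072)[:2],3).tolist() for a in b])
```

```text
26.9 [ 0.36550632 -0.0446225   0.22685625]
[ 169  160   87   46 1344] [[255, 198], [244, 205], [169, 167], [181, 160], [255, 192]] [[0.581, -0.057], [0.614, -0.066], [0.604, -0.309], [0.566, -0.301], [0.564, -0.068]]
[273 163  27  42 554] [[291, 204], [273, 184], [299, 163], [299, 199]] [[0.553, 0.026], [0.517, -0.046], [0.415, -0.031], [0.529, 0.034]]
```

The batten's top face spans (0.566–0.604, −0.305) to (0.564, −0.062) at z = 72 mm, so it lies on both supports. Handing in.

```bash
python3 -c "
from workcell import job
print(job.job_done())"
```

```text
the job is handed in; nothing more can be done
None
```

The job is handed in: black packer36 and green packer18 are stacked flat in the outline (54 mm, to match the yellow rest) and the batten lies across stack and rest, checked with camera measurements. The hand-in returned no verdict.

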